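# Stow the tea caddy and pin the tray shut

## Task

Get the tea shelf ready for the road: stand the steel tea caddy upright in the open pull-out tray, then slide the tray fully shut under the oak ledge. After that lift the red-handled locking pin off its hook and put it through the steel eyelet on the ledge and the brass tongue of the tray, until its collar sits flat on the eyelet. Keep the caddy upright throughout and leave the other things where they stand.

Things in the scene. Friction and masses are not known exactly. Their poses are not given: they have to be found in the camera images.
- eyelet (a point): Centre of the 16 mm through hole in the fixed steel eyelet plate, on its top face, 122 mm above the table. The plate is 8 mm thick, 48 mm wide, and sticks out 36 mm from the middle of the oak ledge's front edge; the hole is 18 mm in front of that edge. Axes as the ledge's.
- ledge: Fixed oak ledge. Origin on the table under the middle of its front edge; x away from the robot into the ledge, y left along it, z up. 760 mm long, 180 mm deep; top 132 mm, underside 112 mm above the table. All that stands on it is 25 mm or more behind its front edge: saucer rack, mug, and, firm in their recesses, a chrome kettle (182 mm tall, y +275 mm) and a green teapot (117 mm tall, y -260).
- tray (a joint): Opening of the pull-out tray under the ledge, m: 0 fully shut, 0.17 fully out; it slides level along the ledge's -x, with about 2 N of friction. Shut, the hole of its tongue lies right under the eyelet.
- tray_floor (a point): Centre of the tray's inner floor, 18 mm above the table; axes as the ledge's. Inside 153 mm (x) by 140 mm (y), side and back walls 32 mm high. The 10 mm front panel rises 84 mm above the floor, its inner face 76.5 mm to -x of this point. Out, the tray is open above from that panel to the ledge's front edge, but the eyelet plate covers the last 36 mm in the middle.
- tongue_hole (a point): Centre of the 18 mm through hole in the tray's brass tongue, on its top face 102 mm above the table. The tongue is 8 mm thick, 50 mm wide, and sticks out level from the top of the tray's front panel; it moves with the tray.
- tray_lip (a point): Middle of the top edge of the front face of the upturned lip at the tongue's robot-side end, 130 mm above the table: 50 mm wide (y), 8 mm thick, standing 28 mm above the tongue. It is the pull and push tab of the tray.
- caddy: Loose round steel tea caddy, 250 g, lid pushed on tight. Origin at the centre of its underside, z up. Body 56 mm in diameter, lid 58 mm, lid top 60 mm above the origin; on it a black round knob 26 mm in diameter and 22 mm tall (total 82 mm).
- pin: Loose steel locking pin with red frame handle, 124 mm, 120 g, hanging upright. Origin on its axis at the collar's underside, z up. Below: 12 mm shank, 70 mm long, last 10 mm tapering to 6. Above: collar 28 mm wide, 6 thick; then the frame, 36 mm wide (y), 14 thick (x), 6 to 54 mm above the origin, its window 22 by 32 mm (14 to 46 above the origin) open along x, top bar on the hook's arm.
- pin_tip (a point): Centre of the pin's lower end, 70 mm below its origin.
- pin_grip (a point): Centre of the pin's red frame, 30 mm above its origin.
- hook_seat (a point): Where the pin hangs on the fixed hook: top of its level arm, 184 mm above the table. Arm: 8 mm rod along the hook's x, from a post (14 mm thick, no higher) 60 mm to +x of this point to 30 mm to -x of it, then rising on a slant by 9 mm to its end 44 mm to -x. To free the pin lift it 12 to 22 mm, draw it at least 60 mm to the hook's -x, then go up.
- saucer_rack: Bystander: bamboo rack with four saucers, 150 mm along y, 118 mm tall, on the ledge; origin under its centre.
- mug: Bystander: blue mug, 85 mm tall, on the ledge; origin under its centre.
- honey_jar: Bystander: amber honey jar, 64 mm in diameter, 85 mm tall, on the table; origin under its centre.
- sugar_bowl: Bystander: white sugar bowl, 100 mm in diameter, 55 mm tall, on the table; origin under its centre.
Things that resemble listed ones, but are neither listed nor needed, are in the scene too. What is meant by the pin is not black or green, and is the smaller of those in its own colour.

How it is judged:
By the outcome, as a careful person would: the job done as asked, in the order asked, and still so for the second after the job is handed in, with the robot touching nothing.
It also fails if it takes over 72 s, if anything falls off the work surface, if the arm or the gripper's body presses on something with over 40 N, if the wrist force passes 120 N, or if a joint passes its speed limit or range.

## Robot

A 7-joint arm with a two-finger parallel gripper is mounted at the origin on the work surface. World frame = base frame: x ahead of the robot, y to its left, z up, the work surface at z = 0. Lengths are in m, angles in rad, forces in N, time in s.
With the tool pointing down it reaches from about 0.425 to 0.875 m from the base axis. Payload 8.4 kg.
Tool frame: the origin (TCP) lies at the very end of the fingers, on their centre line; the grasp point (between the pads) lies 19 mm behind it; z points along the fingers, y is the line along which they close (so a half turn about z gives the same grasp; the last joint's range is limited). The gripper opens to 87 mm and grips with 3 to 60 N. Pads are 19 mm wide; open, the fingers measure 117 mm over their backs; the gripper's body (75 mm by 190 mm) begins 51 mm behind the grasp point.
Start: joints at [1.105, 0.333, 0.04, 1.465, -0.013, 1.343, -0.059], TCP at [0.233, -0.607, 0.223] pointing down, gripper open.
Joint ranges: [-2.58, 2.58], [-0.38, 2.09], [-1.3, 1.39], [0.25, 2.4], [-1.5, 4.64], [0.08, 2.09], [-2.65, 2.65]. Speed limits (rad/s): [2.22, 2.22, 2.79, 2.79, 3.14, 3.14, 3.14].

## Interface

Orientations are given as a unit quaternion [w, x, y, z].
In Python, from workcell import readout, vision, job_done gives the robot as it stands.
- The arm moves only by the tool send_rows, never from a script. Its argument "rows" is one flat list of numbers, 5 for each row, row after row: the opening, from 0 (shut) to 1 (fully open), then the shift along the tool's x, y, z as a fraction of full scale, then the turn about the tool's z as a fraction of full scale. In form: [jaw, x, y, z, spin, jaw, x, y, z, spin, ...]. A call has 1 to 8 rows; each row shifts and turns the commanded pose from where the row before left it, along the tool's axes as they then stand; what a row does not reach is not made up. Full scale, the value 1, is 0.02 m for a shift and 2 pi rad for a turn. A row lasts 1/12 s, in which the tool goes at most 41.7 mm and 7.16 degrees, less where a joint would pass 70% of its speed; a pose out of reach is approached as far as the arm can. A call with a number of a shift or a turn outside -1 to 1 is refused whole. A call with a gripper value outside its range is refused whole. The fingers move at their own pace and stop on an object; "grip_force" is the grip in N (left out, the last holds). Time passes only in rows, so rows that do not move let the fingers close. It gives the time, the measured TCP pose, the force, the opening and the grip force at its end, in the units of the state.
- readout.get_state(): the state, without advancing time (a new reading comes with each control period).
- vision.get_image(name): name is "scene" or "top"; returns a dict with "color" (480x640x3 uint8, red, green, blue), "vfov" (degrees; the focal length in pixels is half the picture's height over the tangent of half this angle, whatever the lens; pixels are square), "cx", "cy" (the principal point, pixels), "D" ([k1, k2, p1, p2, k3] as OpenCV has them; the pictures are not rectified), "T" (4x4, takes a point from camera to world coordinates). Camera axes: x right, y up, looking along -z (the intrinsics and any distortion apply to the point x, -y, -z); pixel columns grow to the right and rows downward; lengths in m; the calibration is good to about 2 mm. A picture is of the moment at which its call begins. There is no depth.
- job_done(): hands the job in; it is judged then, once.
The state is a dict: "t": time; "joint_pos": joint angles; "joint_vel": joint speeds; "joint_efforts": joint torques, N m; "tcp_pos": TCP position; "tcp_rot": TCP orientation; "contact_force": force on the tool from outside, world axes, zero at the start; "moment": the same for the moment, N m; "width": finger opening in m; "finger_force": force on a finger pad.
Only numpy, scipy, OpenCV 4.12 (cv2) and the standard library are available. Lean on these libraries where they do the work, as an engineer would, in place of code of your own. Each camera call takes 0.05 s, during which the arm holds its last target. There are 200 camera calls.

## Working session

There is one attempt and no reset: what is moved stays moved. The work goes in short steps, Python scripts to look and compute and a tool call to move; the robot and the scene stay as the last step left them, time stands still between calls to the robot, and variables do not carry over. Pictures are saved under pics/ and viewed, at most 10 in all, crops included, and the job is handed in when it is done.

Besides the shell and the picture viewer there is one more tool, called by a JSON object that holds its "fn" and its "kwargs", one argument or row to a line. send_rows: Moves the arm, as the interface text tells. Its arguments: {"type":"object","properties":{"rows":{"type":"array"},"grip_force":{"type":"number"}},"required":["rows"]}

```bash
mkdir -p pics; ls; cat > h.py <<'E'
import numpy as np, cv2
from workcell import readout, vision
def grab(n):
    im=vision.get_image(n); f=240/np.tan(np.radians(im["vfov"])/2)
    im["K"]=np.array([[f,0,im["cx"]],[0,f,im["cy"]],[0,0,1.]]); im["D"]=np.array(im["D"],float); im["T"]=np.array(im["T"]); return im
def ray(im,uv):
    p=cv2.undistortPoints(np.array([[uv]],float),im["K"],im["D"])[0,0]
    return im["T"][:3,3], im["T"][:3,:3]@np.array([p[0],-p[1],-1])
def atz(im,uv,z):
    o,d=ray(im,uv); return o+d*(z-o[2])/d[2]
def proj(im,P):
    P=np.atleast_2d(P).astype(float); c=(P-im["T"][:3,3])@im["T"][:3,:3]; c=c*[1,-1,-1]
    return cv2.projectPoints(c,np.zeros(3),np.zeros(3),im["K"],im["D"])[0][:,0]
def save(im,name,crop=None,s=1):
    a=im["color"][:,:,::-1]
    if crop: a=a[crop[1]:crop[3],crop[0]:crop[2]]
    cv2.imwrite("pics/"+name,cv2.resize(a,None,fx=s,fy=s,interpolation=cv2.INTER_CUBIC))
E
python3 - <<'E'
from h import *
for n in ("scene","top"):
    im=grab(n); save(im,n+"0.png"); print(n,im["vfov"],im["cx"],im["cy"],im["D"],im["T"].round(3).tolist())
s=readout.get_state(); print(s)
E
```

```text
pics
scene 45.174014142515546 325.86424908065464 237.36263422706293 [-0.05899151  0.          0.          0.          0.        ] [[-0.083, -0.708, 0.701, 1.562], [0.997, -0.064, 0.053, 0.077], [0.008, 0.703, 0.711, 1.135], [0.0, 0.0, 0.0, 1.0]]
top 54.4516064296602 320.5531089487699 244.10637653845083 [0.03612797 0.         0.         0.         0.        ] [[0.022, 0.997, -0.071, 0.499], [-1.0, 0.022, -0.005, -0.005], [-0.004, 0.071, 0.997, 1.258], [0.0, 0.0, 0.0, 1.0]]
{'t': 0.1, 'joint_pos': array([ 1.10480509,  0.33386325,  0.03987078,  1.46616188, -0.01335447,
        1.34325577, -0.05850004]), 'joint_vel': array([-0.00060796, -0.00169432, -0.00026704, -0.00077184,  0.00139444,
        0.00089413,  0.00100509]), 'joint_efforts': array([ 5.42577400e-03, -6.57810116e+01,  1.34065345e+00, -4.04708576e+01,
       -5.97672234e-02,  4.09514119e-02,  5.49126594e-05]), 'tcp_pos': array([ 0.23292456, -0.60640549,  0.22174355]), 'tcp_rot': array([-6.83683409e-04,  9.83230102e-01,  1.82367927e-01, -1.97754503e-04]), 'contact_force': array([-0.39816807,  0.02150087, -0.16921807]), 'moment': array([ 0.02693647,  0.00368606, -0.01366769]), 'finger_force': 0.0, 'width': 0.0868722415356459}
```

View pics/scene0.png

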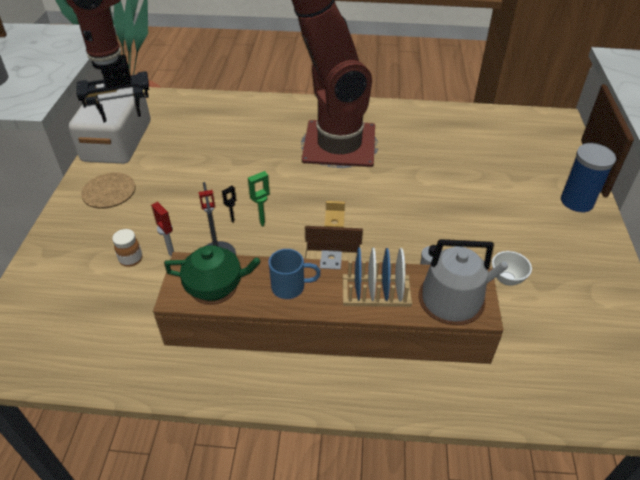

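View pics/top0.png

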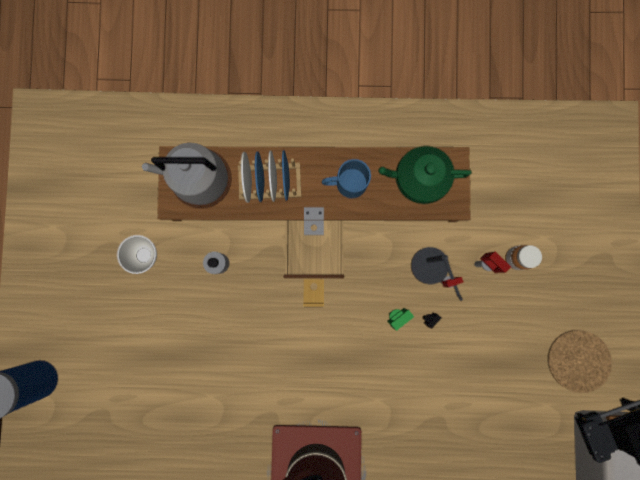

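The top view shows the ledge at px (158–470, 147–221), the open tray at (287–343, 221–277), eyelet (314,228), tongue (314,292) and caddy (214,263). Pin candidates in the scene view are red (207,200) on the hook, a larger red (162,218), black (229,197) and green (260,190). The smaller red one on the hook fits; I'll confirm it in a crop.

```bash
python3 - <<'E'
from h import *
s=grab("scene"); t=grab("top")
a=cv2.resize(s["color"][165:275,110:290,::-1],None,fx=4.4,fy=2.7*1.0,interpolation=2)
a=cv2.resize(s["color"][165:275,130:280,::-1],None,fx=2.66,fy=2.66,interpolation=2)
b=cv2.resize(t["color"][240:340,380:530,::-1],None,fx=2.66,fy=2.66,interpolation=2)
c=cv2.resize(t["color"][200:310,190:350,::-1],None,fx=2.5,fy=2.5,interpolation=2)
d=cv2.resize(s["color"][190:280,290:440,::-1],None,fx=2.66,fy=2.66,interpolation=2)
W=np.zeros((580,800,3),np.uint8)
for im,x,y in((a,0,0),(b,400,0),(c,0,300),(d,400,300)):
    h,w=min(im.shape[0],580-y),min(im.shape[1],800-x); W[y:y+h,x:x+w]=im[:h,:w]
cv2.imwrite("pics/c1.png",W)
for n,uv,z in (("ledgeL",(158,220),.132),("ledgeR",(470,221),.132),("eye",(314,228),.122),("tonguehole",(314,292),.102),("caddyknob",(213,263),.082),("hookbase",(430,265),.0),("redtop",(453,281),.19),("redbig",(495,262),.2),("honey",(530,257),.085),("green",(400,318),.2),("black",(432,320),.19)): print(n,atz(t,uv,z).round(4))
E
```

```text
ledgeL [0.6292 0.3959 0.132 ]
ledgeR [ 0.6434 -0.3585  0.132 ]
eye [0.6193 0.0182 0.122 ]
tonguehole [0.4629 0.0149 0.102 ]
caddyknob [0.5294 0.2711 0.082 ]
hookbase [ 0.5391 -0.2933  0.    ]
redtop [ 0.4979 -0.3019  0.19  ]
redbig [ 0.5429 -0.3929  0.2   ]
honey [ 0.5621 -0.5213  0.085 ]
green [ 0.4125 -0.181   0.2   ]
black [ 0.409  -0.2547  0.19  ]
```

View pics/c1.png

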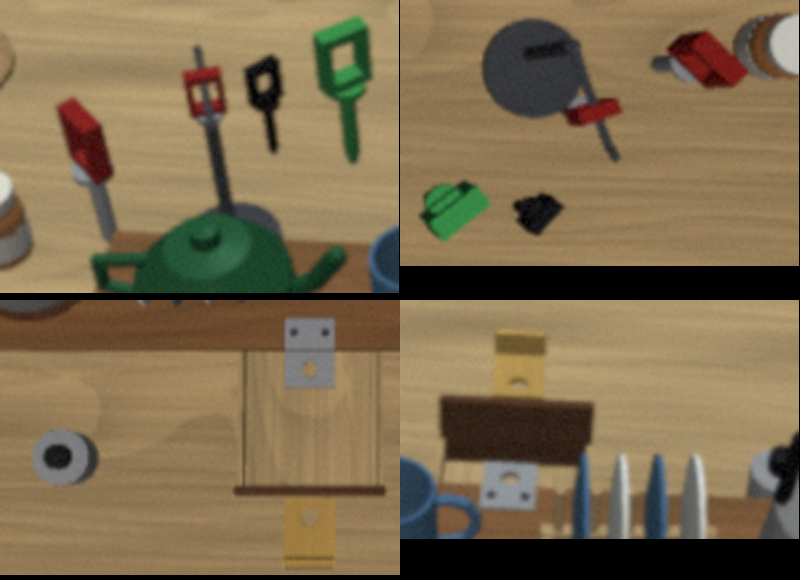

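The crop confirms it: the pin on the rod hook at scene (207,200), top (453,281), is the smaller of the two red ones. The other red one at (165,220) is larger and has no hook arm, and the black and green ones are excluded. Next I'll refine the geometry.

```bash
cat >> h.py <<'E'
def tri(a,ua,b,ub):
    o1,d1=ray(a,ua);o2,d2=ray(b,ub); s=np.linalg.lstsq(np.c_[d1,-d2],o2-o1,rcond=None)[0]
    p,q=o1+d1*s[0],o2+d2*s[1]; return (p+q)/2, np.linalg.norm(p-q)
def go(target,yaw=None):
    s=readout.get_state(); q=s["tcp_rot"]; th=2*np.arctan2(q[2],q[1]); p=np.array(s["tcp_pos"]); d=np.array(target)-p
    c,n=np.cos(th),np.sin(th)
    print("t",round(s["t"],2),"tcp",p.round(4),"yaw",round(th,4),"w",round(s["width"],4),"F",np.round(s["contact_force"],1),"ff",round(s["finger_force"],1))
    print(" need rows-units x,y,z:",np.round([(c*d[0]+n*d[1])/.02,(n*d[0]-c*d[1])/.02,-d[2]/.02],2), "spin", None if yaw is None else round((th-yaw)/(2*np.pi),4))
E
python3 - <<'E'
from h import *
s=grab("scene"); t=grab("top")
for n,uv,z in (("tonguehole",(313.6,287.2),.102),("lipfronttop",(313.6,307),.13),("lipbacktop",(313.6,303),.13),("panelfront",(313,278),.102),("panelback",(313,275),.102),("knob",(212.8,262.8),.082),("lid",(216,263.2),.06),("armpost",(445.8,257),.184),("armend",(461.2,299.4),.193),("redbarL",(443.5,284.4),.192),("redbarR",(463,278.4),.192)): print(n,atz(t,uv,z).round(4))
for n,a,b in (("black",(228.5,187.6),(430.8,319)),("green",(258.6,174.4),(399.5,318)),("red",(205,192),(453,281)),("bigred",(157,208),(495,260)),("eye",(290+110/2.66+.1,190+177/2.66),(314,228)),("armend",(204,183),(461.2,299.4)),
 ("tongueh",(290+118/2.66,190+82/2.66),(313.6,287.2))): print(n,tri(s,a,t,b))
# color blobs
for im,nm in((s,"s"),(t,"t")):
    h=cv2.cvtColor(im["color"],cv2.COLOR_RGB2HSV); m=(((h[...,0]<6)|(h[...,0]>174))&(h[...,1]>180)&(h[...,2]>70)).astype(np.uint8)
    k,l,st,c=cv2.connectedComponentsWithStats(m)
    for i in range(1,k):
        if st[i,4]>20: print(nm,st[i],c[i].round(1))
E
```

```text
tonguehole [0.4746 0.0161 0.102 ]
lipfronttop [0.428  0.0145 0.13  ]
lipbacktop [0.4375 0.0147 0.13  ]
panelfront [0.4972 0.0182 0.102 ]
panelback [0.5046 0.0183 0.102 ]
knob [0.5299 0.2716 0.082 ]
lid [0.5296 0.2685 0.06  ]
armpost [ 0.5524 -0.2871  0.184 ]
armend [ 0.457  -0.3194  0.193 ]
redbarL [ 0.4898 -0.2799  0.192 ]
redbarR [ 0.5044 -0.3238  0.192 ]
black (array([ 0.40648578, -0.26956991,  0.12963778]), np.float64(0.00699842976794632))
green (array([ 0.41145485, -0.18433804,  0.1855871 ]), np.float64(0.004177012887839207))
red (array([ 0.49823518, -0.30449229,  0.19042905]), np.float64(0.005280930840376235))
bigred (array([ 0.54972149, -0.41098023,  0.17284949]), np.float64(0.015303261722308753))
eye (array([0.61984688, 0.01919719, 0.11626356]), np.float64(0.0018024808138854978))
armend (array([ 0.4565759 , -0.32118195,  0.18451475]), np.float64(0.0014908902533296614))
tongueh (array([0.47450317, 0.01658858, 0.09658243]), np.float64(0.0007009296676830495))
s [200 191  12   6  46] [205.5 193.4]
s [153 203  17  29 212] [160.6 215.3]
t [484 252  26  20 268] [496.7 262.2]
t [446 277  17  10  84] [453.7 281.4]
```

{"fn": "send_rows", "kwargs": {
  "rows": [0.6, 0, 0, -0.5, 0.0185, 0.6, 0, 0, -0.5, 0.0185, 0.6, 0, 0, -0.5, 0.0185, 0.6, 0, 0, -0.5, 0, 0.6, 0, 0, 0, 0]
}}

```text
t: 0.72
tcp_pos: [0.2335, -0.6075, 0.2648]
tcp_rot: [0.001, 1.0, 0.011, 0.001]
contact_force: [-1.0, -0.9, 0.6]
width: 0.0618
finger_force: 0.0
```

{"fn": "send_rows", "kwargs": {
  "rows": [0.6, 0.43, -0.88, 0, 0, 0.6, 0.43, -0.88, 0, 0, 0.6, 0.43, -0.88, 0, 0, 0.6, 0.43, -0.88, 0, 0, 0.6, 0.43, -0.88, 0, 0, 0.6, 0.43, -0.88, 0, 0, 0.6, 0.43, -0.88, 0, 0, 0.6, 0.43, -0.88, 0, 0]
}}

```text
t: 1.38
tcp_pos: [0.2995, -0.4637, 0.2621]
tcp_rot: [-0.0, 1.0, 0.011, -0.0]
contact_force: [-0.1, -0.4, -0.3]
width: 0.0521
finger_force: 0.0
```

{"fn": "send_rows", "kwargs": {
  "rows": [0.6, 0.43, -0.88, 0, 0, 0.6, 0.43, -0.88, 0, 0, 0.6, 0.43, -0.88, 0, 0, 0.6, 0.43, -0.88, 0, 0, 0.6, 0.43, -0.88, 0, 0, 0.6, 0.43, -0.88, 0, 0, 0.6, 0.43, -0.88, 0, 0, 0.6, 0.43, -0.88, 0, 0]
}}

```text
t: 2.05
tcp_pos: [0.3658, -0.3217, 0.2622]
tcp_rot: [0.0, 1.0, 0.011, -0.0]
contact_force: [0.0, 0.2, 0.2]
width: 0.0522
finger_force: 0.0
```

{"fn": "send_rows", "kwargs": {
  "rows": [0.6, 0.43, -0.88, 0, 0, 0.6, 0.43, -0.88, 0, 0, 0.6, 0.43, -0.88, 0, 0, 0.6, 0.43, -0.88, 0, 0, 0.6, 0.25, -0.9, 0, 0, 0.6, 0.25, -0.9, 0, 0, 0.6, 0.25, -0.9, 0, 0, 0.6, 0.25, -0.9, 0, 0]
}}

```text
t: 2.72
tcp_pos: [0.4174, -0.1784, 0.2622]
tcp_rot: [0.0, 1.0, 0.011, -0.0]
contact_force: [-0.0, 0.7, -0.3]
width: 0.0522
finger_force: 0.0
```

{"fn": "send_rows", "kwargs": {
  "rows": [0.6, 0.25, -0.9, 0, 0, 0.6, 0.25, -0.9, 0, 0, 0.6, 0.25, -0.9, 0, 0, 0.6, 0.25, -0.9, 0, 0, 0.6, 0.25, -0.9, 0, 0, 0.6, 0.25, -0.9, 0, 0, 0.6, 0.25, -0.9, 0, 0, 0.6, 0.25, -0.9, 0, 0]
}}

```text
t: 3.38
tcp_pos: [0.4548, -0.0337, 0.2623]
tcp_rot: [0.0, 1.0, 0.011, -0.0]
contact_force: [-0.3, 0.0, -0.1]
width: 0.0521
finger_force: 0.0
```

{"fn": "send_rows", "kwargs": {
  "rows": [0.6, 0.25, -0.9, 0, 0, 0.6, 0.25, -0.9, 0, 0, 0.6, 0.25, -0.9, 0, 0, 0.6, 0.25, -0.9, 0, 0, 0.6, 0.25, -0.9, 0.2, 0, 0.6, 0.25, -0.9, 0.2, 0, 0.6, 0.25, -0.9, 0.2, 0, 0.6, 0.25, -0.9, 0.2, 0]
}}

```text
t: 4.05
tcp_pos: [0.4922, 0.1109, 0.2461]
tcp_rot: [0.0, 1.0, 0.011, 0.0]
contact_force: [-0.1, 0.4, -0.2]
width: 0.0524
finger_force: 0.0
```

```bash
python3 -c "
from h import *
go((.5297,.270,.16),.0188)"
```

```text
t 4.05 tcp [0.4922 0.1109 0.2461] yaw 0.0225 w 0.0524 F [-0.1  0.4 -0.2] ff 0.0
 need rows-units x,y,z: [ 2.05 -7.91  4.31] spin 0.0006
```

{"fn": "send_rows", "kwargs": {
  "rows": [0.7, 0.256, -0.99, 0.5, 0, 0.7, 0.256, -0.99, 0.5, 0, 0.7, 0.256, -0.99, 0.5, 0, 0.7, 0.256, -0.99, 0.5, 0, 0.7, 0.256, -0.99, 0.5, 0, 0.7, 0.256, -0.99, 0.5, 0, 0.7, 0.256, -0.99, 0.5, 0, 0.7, 0.256, -0.99, 0.5, 0]
}}

```text
t: 4.72
tcp_pos: [0.5303, 0.27, 0.1656]
tcp_rot: [0.0, 1.0, 0.011, -0.0]
contact_force: [-0.1, 0.1, -0.2]
width: 0.0609
finger_force: 0.0
```

{"fn": "send_rows", "kwargs": {
  "rows": [0.7, 0, 0, 0.5, 0, 0.7, 0, 0, 0.5, 0, 0.7, 0, 0, 0.5, 0, 0.7, 0, 0, 0.5, 0, 0.7, 0, 0, 0.5, 0, 0.7, 0, 0, 0, 0]
}}

```text
t: 5.22
tcp_pos: [0.5295, 0.2675, 0.1143]
tcp_rot: [0.001, 1.0, 0.009, -0.001]
contact_force: [0.3, -0.5, 0.2]
width: 0.0607
finger_force: 0.0
```

```bash
python3 -c "
from h import *
go((.5297,.270,.0645),.0188)
s=grab('scene');t=grab('top')
W=np.vstack([cv2.resize(s['color'][150:290,380:540,::-1],None,fx=2,fy=2,interpolation=2)])
a=cv2.resize(s['color'][170:290,380:540,::-1],(400,300),interpolation=2);b=cv2.resize(t['color'][200:320,150:310,::-1],(400,300),interpolation=2)
cv2.imwrite('pics/c2.png',np.hstack([a,b]))"
```

```text
t 5.22 tcp [0.5295 0.2675 0.1143] yaw 0.0174 w 0.0607 F [ 0.3 -0.5  0.2] ff 0.0
 need rows-units x,y,z: [ 0.01 -0.12  2.49] spin -0.0002
```

View pics/c2.png

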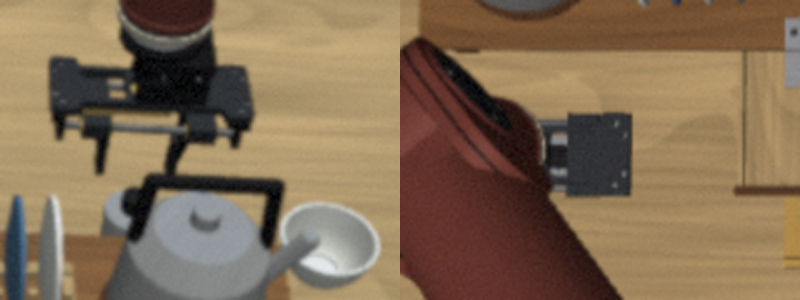

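The fingers (scene px 420 and 450, row ~238) hang above the caddy; its knob is at about (433,249). I'll check that by projection.

```bash
python3 -c "
from h import *
s=grab('scene');t=grab('top')
P=[(.5297,.27,.07),(.5297,.27,.082),(.5295,.2675,.1143),(.5295,.298,.1143),(.5295,.237,.1143)]
print(proj(s,P).round(1).tolist())
g=s['color'][235:265,415:450].astype(int).sum(2)
print((g[::2]//3).tolist())"
```

```text
[[431.4, 249.5], [432.0, 246.2], [432.8, 237.1], [445.0, 237.9], [420.6, 236.4]]
[[148, 146, 134, 94, 42, 16, 30, 80, 128, 145, 146, 150, 149, 147, 152, 150, 150, 149, 150, 155, 153, 148, 151, 150, 151, 152, 154, 153, 152, 153, 140, 85, 25, 21, 18], [147, 144, 138, 96, 49, 21, 49, 103, 133, 144, 145, 145, 144, 146, 146, 146, 146, 149, 146, 148, 147, 147, 150, 146, 144, 143, 144, 145, 147, 146, 135, 83, 42, 18, 23], [145, 145, 139, 117, 96, 89, 99, 129, 140, 145, 143, 145, 142, 144, 144, 148, 147, 145, 142, 146, 145, 146, 139, 127, 101, 83, 76, 77, 84, 81, 82, 60, 38, 23, 25], [145, 142, 142, 142, 141, 141, 141, 144, 145, 144, 143, 142, 142, 143, 145, 143, 144, 144, 143, 143, 141, 132, 96, 52, 27, 29, 31, 30, 26, 35, 31, 31, 34, 31, 34], [145, 146, 146, 147, 149, 149, 147, 147, 146, 146, 144, 142, 144, 146, 145, 143, 139, 139, 135, 135, 130, 108, 60, 21, 13, 20, 17, 23, 20, 23, 21, 23, 18, 21, 27], [152, 148, 150, 151, 151, 151, 151, 155, 153, 153, 153, 151, 152, 148, 136, 107, 80, 65, 58, 60, 61, 39, 20, 12, 14, 10, 2, 28, 50, 67, 69, 60, 52, 55, 53], [151, 148, 149, 149, 148, 150, 1
[... 732 characters left out ...]
, 124, 145, 150, 154, 155, 155, 158, 156, 153], [140, 140, 138, 137, 140, 128, 102, 92, 114, 136, 146, 153, 155, 157, 153, 145, 130, 82, 39, 12, 9, 10, 14, 33, 78, 115, 135, 149, 153, 157, 154, 156, 153, 153, 151], [138, 138, 139, 142, 134, 116, 93, 78, 83, 94, 113, 135, 145, 153, 151, 147, 119, 68, 30, 12, 16, 13, 22, 60, 107, 127, 140, 152, 153, 157, 155, 156, 153, 153, 154], [143, 145, 144, 143, 134, 106, 80, 78, 81, 85, 89, 92, 100, 108, 120, 112, 74, 23, 20, 18, 24, 11, 47, 94, 119, 127, 139, 151, 154, 156, 153, 152, 154, 154, 155], [132, 134, 133, 132, 120, 92, 77, 78, 81, 85, 88, 84, 87, 85, 84, 64, 34, 9, 14, 9, 17, 35, 77, 115, 129, 129, 132, 141, 150, 152, 156, 151, 151, 153, 152]]
```

{"fn": "send_rows", "kwargs": {
  "rows": [0.7, 0, -0.1, 0.4, 0, 0.7, 0, -0.1, 0.4, 0, 0.7, 0, -0.1, 0.4, 0, 0.7, 0, 0, 0.4, 0, 0.7, 0, 0, 0.3, 0, 0.7, 0, 0, 0.3, 0, 0.7, 0, 0, 0.2, 0, 0.7, 0, 0, 0, 0]
}}

```text
t: 6.08
tcp_pos: [0.5297, 0.2748, 0.0674]
tcp_rot: [0.0, 1.0, 0.009, -0.001]
contact_force: [-0.2, -0.1, 1.0]
width: 0.0607
finger_force: 0.0
```

{"fn": "send_rows", "kwargs": {
  "rows": [0.2, 0, 0, 0, 0, 0.2, 0, 0, 0, 0, 0.2, 0, 0, 0, 0, 0.2, 0, 0, 0, 0, 0.2, 0, 0, 0, 0, 0.2, 0, 0, 0, 0, 0.2, 0, 0, 0, 0, 0.2, 0, 0, 0, 0],
  "grip_force": 15
}}

```text
t: 6.75
tcp_pos: [0.5303, 0.2748, 0.0687]
tcp_rot: [0.0, 1.0, 0.009, 0.0]
contact_force: [0.0, -1.4, 0.9]
width: 0.0255
finger_force: 15.0
```

{"fn": "send_rows", "kwargs": {
  "rows": [0.2, 0, 0, -0.2, 0, 0.2, 0, 0, -0.4, 0, 0.2, 0, 0, -0.6, 0, 0.2, 0, 0, -0.7, 0, 0.2, 0, 0, -0.7, 0, 0.2, 0, 0, -0.6, 0, 0.2, 0, 0, -0.4, 0, 0.2, 0, 0, -0.2, 0],
  "grip_force": 25
}}

```text
t: 7.42
tcp_pos: [0.5308, 0.2756, 0.1467]
tcp_rot: [-0.0, 1.0, 0.009, 0.001]
contact_force: [0.1, 0.8, -2.5]
width: 0.0251
finger_force: 25.0
```

```bash
python3 -c "
from h import *
go((.5525,.0175,.15),.0188)
s=grab('scene');t=grab('top')
a=cv2.resize(s['color'][150:270,340:500,::-1],(400,300),interpolation=2);b=cv2.resize(t['color'][200:320,150:310,::-1],(400,300),interpolation=2)
cv2.imwrite('pics/c3.png',np.hstack([a,b]))"
```

```text
t 7.42 tcp [0.5308 0.2756 0.1467] yaw 0.018 w 0.0251 F [ 0.1  0.8 -2.5] ff 25.0
 need rows-units x,y,z: [ 0.85 12.92 -0.17] spin -0.0001
```

View pics/c3.png

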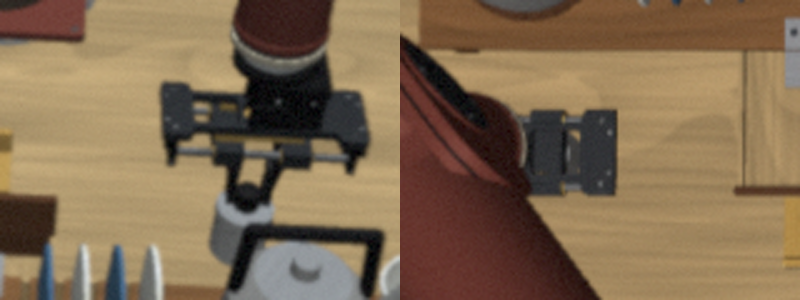

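The caddy hangs upright in the fingers at scene px (437,235), and the 2.5 N load fits its weight. I'll carry it over to the tray.

{"fn": "send_rows", "kwargs": {
  "rows": [0.2, 0, 0.2, 0, 0, 0.2, 0, 0.4, 0, 0, 0.2, 0.05, 0.6, 0, 0, 0.2, 0.1, 0.8, 0, 0, 0.2, 0.1, 0.8, 0, 0, 0.2, 0.1, 0.8, 0, 0, 0.2, 0.1, 0.8, 0, 0, 0.2, 0.1, 0.8, 0, 0]
}}

```text
t: 8.18
tcp_pos: [0.5429, 0.1689, 0.144]
tcp_rot: [0.0, 1.0, 0.008, -0.0]
contact_force: [-0.7, 0.1, -4.0]
width: 0.0252
finger_force: 25.0
```

{"fn": "send_rows", "kwargs": {
  "rows": [0.2, 0.1, 0.8, 0, 0, 0.2, 0.1, 0.8, 0, 0, 0.2, 0.1, 0.8, 0, 0, 0.2, 0, 0.8, 0, 0, 0.2, 0, 0.8, 0, 0, 0.2, 0, 0.8, 0, 0, 0.2, 0, 0.8, 0, 0, 0.2, 0, 0.8, 0, 0]
}}

```text
t: 8.85
tcp_pos: [0.5508, 0.0412, 0.1441]
tcp_rot: [0.0, 1.0, 0.008, -0.0]
contact_force: [-0.5, -0.0, -3.0]
width: 0.0252
finger_force: 25.0
```

{"fn": "send_rows", "kwargs": {
  "rows": [0.2, 0, 0.6, 0, 0, 0.2, 0, 0.4, 0, 0, 0.2, 0, 0.2, 0, 0, 0.2, 0, 0, 0, 0, 0.2, 0, 0, 0, 0]
}}

```text
t: 9.27
tcp_pos: [0.5517, 0.0201, 0.1445]
tcp_rot: [-0.0, 1.0, 0.009, -0.0]
contact_force: [-0.8, 0.0, -2.7]
width: 0.0254
finger_force: 25.0
```

```bash
python3 -c "
from h import *
go((.5525,.0175,.087),.0188)"
```

```text
t 9.27 tcp [0.5517 0.0201 0.1445] yaw 0.0184 w 0.0254 F [-0.8  0.  -2.7] ff 25.0
 need rows-units x,y,z: [0.04 0.13 2.88] spin -0.0001
```

{"fn": "send_rows", "kwargs": {
  "rows": [0.2, 0, 0.05, 0.4, 0, 0.2, 0, 0.05, 0.5, 0, 0.2, 0, 0, 0.5, 0, 0.2, 0, 0, 0.5, 0, 0.2, 0, 0, 0.4, 0, 0.2, 0, 0, 0.2, 0, 0.2, 0, 0, 0.1, 0, 0.2, 0, 0, 0, 0]
}}

```text
t: 9.93
tcp_pos: [0.5516, 0.0176, 0.092]
tcp_rot: [-0.0, 1.0, 0.009, -0.0]
contact_force: [-0.2, -0.5, -2.8]
width: 0.0251
finger_force: 25.0
```

{"fn": "send_rows", "kwargs": {
  "rows": [0.2, 0, 0, 0.05, 0, 0.2, 0, 0, 0.05, 0, 0.2, 0, 0, 0.05, 0, 0.2, 0, 0, 0, 0]
}}

```text
t: 10.27
tcp_pos: [0.5519, 0.0175, 0.0897]
tcp_rot: [0.0, 1.0, 0.009, 0.0]
contact_force: [-1.0, 0.1, -3.6]
width: 0.0252
finger_force: 25.0
```

{"fn": "send_rows", "kwargs": {
  "rows": [0.2, 0, 0, 0.05, 0, 0.2, 0, 0, 0.05, 0, 0.2, 0, 0, 0, 0]
}}

```text
t: 10.52
tcp_pos: [0.5517, 0.0175, 0.0874]
tcp_rot: [-0.0, 1.0, 0.009, -0.0]
contact_force: [0.6, -0.3, -3.2]
width: 0.0252
finger_force: 25.0
```

{"fn": "send_rows", "kwargs": {
  "rows": [0.2, 0, 0, 0.05, 0, 0.2, 0, 0, 0.03, 0, 0.2, 0, 0, 0, 0]
}}

```text
t: 10.77
tcp_pos: [0.5523, 0.0173, 0.0865]
tcp_rot: [0.0, 1.0, 0.009, 0.001]
contact_force: [-0.8, -1.6, 3.0]
width: 0.0249
finger_force: 25.0
```

{"fn": "send_rows", "kwargs": {
  "rows": [0.6, 0, 0, 0, 0, 0.6, 0, 0, 0, 0, 0.6, 0, 0, 0, 0, 0.6, 0, 0, 0, 0, 0.6, 0, 0, 0, 0]
}}

```text
t: 11.18
tcp_pos: [0.5518, 0.0177, 0.0859]
tcp_rot: [-0.0, 1.0, 0.009, -0.0]
contact_force: [-0.8, -1.3, -0.3]
width: 0.0489
finger_force: 0.0
```

{"fn": "send_rows", "kwargs": {
  "rows": [0.6, 0, 0, -0.3, 0, 0.6, 0, 0, -0.6, 0, 0.9, 0, 0, -0.8, 0, 0.9, 0, 0, -0.8, 0, 0.9, 0, 0, -0.8, 0, 0.9, -0.5, 0, 0, 0, 0.9, -0.8, 0, 0, 0, 0.9, -0.9, 0, 0, 0]
}}

```text
t: 11.85
tcp_pos: [0.5075, 0.017, 0.1526]
tcp_rot: [-0.0, 1.0, 0.009, 0.0]
contact_force: [-0.4, 0.6, -0.4]
width: 0.077
finger_force: 0.0
```

{"fn": "send_rows", "kwargs": {
  "rows": [0.9, -0.9, 0, 0, 0, 0.9, -0.9, 0, 0, 0, 0.9, -0.9, 0, 0, 0, 0.9, -0.8, 0, 0, 0, 0.9, 0, 0, 0, 0]
}}

```text
t: 12.27
tcp_pos: [0.4352, 0.0153, 0.1521]
tcp_rot: [0.001, 1.0, 0.009, -0.0]
contact_force: [0.4, -0.3, 0.3]
width: 0.0784
finger_force: 0.0
```

```bash
python3 -c "
from h import *
go((.432,.0150,.106),.0188)
s=grab('scene')
save(s,'c4.png',(260,160,420,280),5)"
```

```text
t 12.27 tcp [0.4352 0.0153 0.1521] yaw 0.0182 w 0.0784 F [ 0.4 -0.3  0.3] ff 0.0
 need rows-units x,y,z: [-0.16  0.01  2.31] spin -0.0001
```

View pics/c4.png

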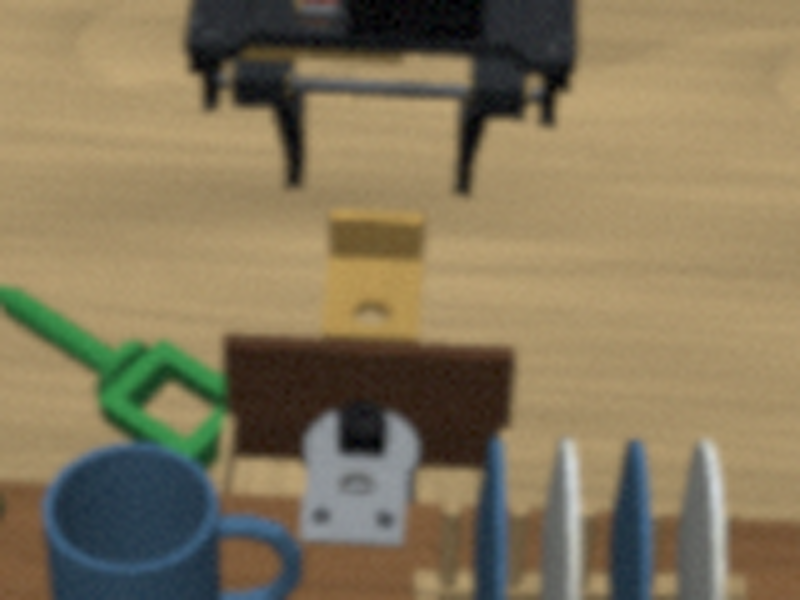

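The caddy stands upright at scene px (332,246) and the fingers straddle the lip. The green decoy pin has moved, though: it now lies at px (262–305, 219–250). I'll look at the whole scene.

```bash
python3 -c "
from h import *
s=grab('scene');t=grab('top')
a=cv2.resize(s['color'][150:290,130:350,::-1],(400,255),interpolation=2);b=cv2.resize(t['color'][190:340,260:480,::-1],(400,273),interpolation=2)
W=np.zeros((273,800,3),np.uint8);W[:255,:400]=a;W[:,400:]=b
cv2.imwrite('pics/c5.png',W)"
```

```text
(no output)
```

View pics/c5.png

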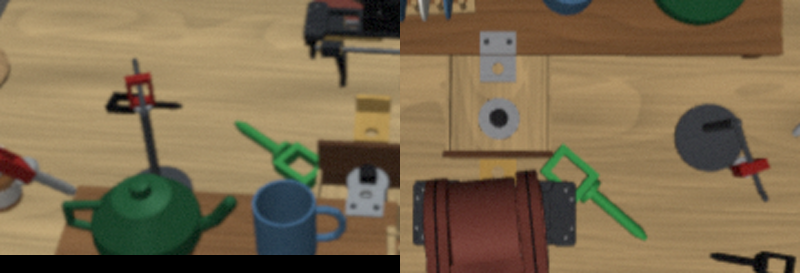

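The black, green and big red decoys all toppled. They were standing free, and my path went nowhere near the big red one, so they fell on their own. The hooked pin and the caddy are fine, and green lies clear of the tray's inward path. Next I'll grip the tongue and lip by its sides.

{"fn": "send_rows", "kwargs": {
  "rows": [0.9, -0.1, 0, 0.4, 0, 0.9, -0.06, 0, 0.5, 0, 0.9, 0, 0, 0.5, 0, 0.9, 0, 0, 0.5, 0, 0.9, 0, 0, 0.3, 0, 0.9, 0, 0, 0, 0]
}}

```text
t: 12.92
tcp_pos: [0.4335, 0.0155, 0.106]
tcp_rot: [-0.0, 1.0, 0.009, -0.002]
contact_force: [0.1, 0.2, 0.2]
width: 0.0783
finger_force: 0.0
```

{"fn": "send_rows", "kwargs": {
  "rows": [0.45, 0, 0, 0, 0, 0.45, 0, 0, 0, 0, 0.45, 0, 0, 0, 0, 0.45, 0, 0, 0, 0, 0.45, 0, 0, 0, 0, 0.45, 0, 0, 0, 0],
  "grip_force": 12
}}

```text
t: 13.42
tcp_pos: [0.4349, 0.0147, 0.1083]
tcp_rot: [0.0, 1.0, 0.009, 0.0]
contact_force: [-0.2, -3.8, 1.7]
width: 0.0501
finger_force: 12.0
```

{"fn": "send_rows", "kwargs": {
  "rows": [0.45, 0.1, 0.05, 0, 0, 0.45, 0.2, 0, 0, 0, 0.45, 0.3, 0, 0, 0, 0.45, 0.4, 0, 0, 0, 0.45, 0.4, 0, 0, 0, 0.45, 0.4, 0, 0, 0, 0.45, 0.4, 0, 0, 0, 0.45, 0.4, 0, 0, 0]
}}

```text
t: 14.08
tcp_pos: [0.4877, 0.0157, 0.1083]
tcp_rot: [-0.0, 1.0, 0.009, 0.0]
contact_force: [-2.5, 1.7, 6.8]
width: 0.05
finger_force: 12.0
```

{"fn": "send_rows", "kwargs": {
  "rows": [0.45, 0.4, 0, 0, 0, 0.45, 0.4, 0, 0, 0, 0.45, 0.4, 0, 0, 0, 0.45, 0.4, 0, 0, 0, 0.45, 0.4, 0, 0, 0, 0.45, 0.4, 0, 0, 0, 0.45, 0.4, 0, 0, 0, 0.45, 0.4, 0, 0, 0]
}}

```text
t: 14.75
tcp_pos: [0.5517, 0.0169, 0.1083]
tcp_rot: [-0.0, 1.0, 0.009, 0.0]
contact_force: [-3.3, 2.3, 7.0]
width: 0.0496
finger_force: 12.0
```

{"fn": "send_rows", "kwargs": {
  "rows": [0.45, 0.4, 0, 0, 0, 0.45, 0.3, 0, 0, 0, 0.45, 0.2, 0, 0, 0, 0.45, 0.1, 0, 0, 0, 0.45, 0, 0, 0, 0]
}}

```text
t: 15.17
tcp_pos: [0.5722, 0.0174, 0.1083]
tcp_rot: [-0.0, 1.0, 0.009, 0.001]
contact_force: [1.6, 2.1, 3.1]
width: 0.0497
finger_force: 12.0
```

{"fn": "send_rows", "kwargs": {
  "rows": [0.45, 0.1, 0, 0, 0, 0.45, 0.1, 0, 0, 0, 0.45, 0.1, 0, 0, 0, 0.45, 0, 0, 0, 0]
}}

```text
t: 15.5
tcp_pos: [0.5757, 0.0174, 0.1079]
tcp_rot: [-0.0, 1.0, 0.009, -0.001]
contact_force: [-8.6, 1.9, 10.6]
width: 0.0501
finger_force: 12.0
```

{"fn": "send_rows", "kwargs": {
  "rows": [0.45, 0.1, 0, 0, 0, 0.45, 0.1, 0, 0, 0, 0.45, 0, 0, 0, 0]
}}

```text
t: 15.75
tcp_pos: [0.5783, 0.0175, 0.1071]
tcp_rot: [0.0, 1.0, 0.009, -0.003]
contact_force: [-12.5, 1.7, 8.0]
width: 0.0502
finger_force: 12.0
```

{"fn": "send_rows", "kwargs": {
  "rows": [0.8, 0, 0, 0, 0, 0.8, 0, 0, 0, 0, 0.8, 0, 0, 0, 0, 0.8, 0, 0, 0, 0]
}}

```text
t: 16.08
tcp_pos: [0.581, 0.0168, 0.1078]
tcp_rot: [-0.0, 1.0, 0.009, 0.0]
contact_force: [0.8, 0.9, -0.2]
width: 0.0666
finger_force: 0.0
```

{"fn": "send_rows", "kwargs": {
  "rows": [0.8, 0, 0, -0.6, 0, 0.8, 0, 0, -0.9, 0, 0.8, 0, 0, -0.9, 0, 0.8, 0, 0, -0.9, 0, 0.8, 0, 0, -0.9, 0, 0.8, 0, 0, -0.9, 0, 0.8, 0, 0, -0.9, 0, 0.8, 0, 0, -0.9, 0]
}}

```text
t: 16.75
tcp_pos: [0.5807, 0.0171, 0.248]
tcp_rot: [0.0, 1.0, 0.009, 0.001]
contact_force: [1.0, 0.1, -0.3]
width: 0.0696
finger_force: 0.0
```

{"fn": "send_rows", "kwargs": {
  "rows": [0.8, -0.3, 0.9, 0, 0, 0.8, -0.3, 0.9, 0, 0, 0.8, -0.3, 0.9, 0, 0, 0.8, -0.3, 0.9, 0, 0, 0.8, -0.3, 0.9, 0, 0, 0.8, -0.3, 0.9, 0, 0, 0.8, -0.3, 0.9, 0, 0, 0.8, -0.3, 0.9, 0, 0]
}}

```text
t: 17.42
tcp_pos: [0.5351, -0.1287, 0.2471]
tcp_rot: [0.0, 1.0, 0.009, 0.001]
contact_force: [1.8, 0.3, -0.6]
width: 0.0699
finger_force: 0.0
```

```bash
python3 -c "
from h import *
go((.498,-.303,.25),.325)
s=grab('scene');t=grab('top')
a=cv2.resize(s['color'][205:280,290:380,::-1],(400,333),interpolation=2);b=cv2.resize(t['color'][200:275,270:360,::-1],(400,333),interpolation=2)
c=cv2.resize(s['color'][180:250,150:250,::-1],(380,266),interpolation=2);d=cv2.resize(t['color'][240:310,420:520,::-1],(380,266),interpolation=2)
W=np.zeros((600,800,3),np.uint8);W[:333,:400]=a;W[:333,400:]=b;W[333:599,:380]=c;W[333:599,400:780]=d
cv2.imwrite('pics/c6.png',W)"
```

```text
t 17.42 tcp [ 0.5351 -0.1287  0.2471] yaw 0.0181 w 0.0699 F [ 1.8  0.3 -0.6] ff 0.0
 need rows-units x,y,z: [-2.01  8.68 -0.15] spin -0.0488
```

View pics/c6.png

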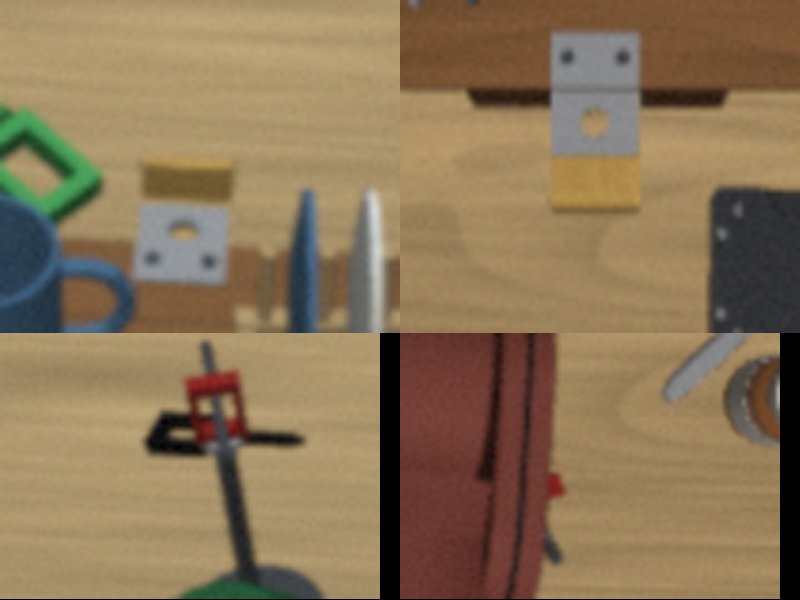

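The tray is shut: the eyelet hole at top px (313.7,227.7) shows clear through the tongue, and the lip sits just behind the plate. The pin still hangs on its hook. Now I'll move over the pin.

{"fn": "send_rows", "kwargs": {
  "rows": [0.7, -0.2, 0.87, 0, 0, 0.7, -0.2, 0.87, 0, 0, 0.7, -0.2, 0.87, 0, 0, 0.7, -0.2, 0.87, 0, 0, 0.7, -0.2, 0.87, 0, 0, 0.7, -0.2, 0.87, 0, 0, 0.7, -0.2, 0.87, 0, 0, 0.7, -0.2, 0.87, 0, 0]
}}

```text
t: 18.18
tcp_pos: [0.5061, -0.2677, 0.2469]
tcp_rot: [0.0, 1.0, 0.009, 0.001]
contact_force: [0.3, 0.0, 1.0]
width: 0.0607
finger_force: 0.0
```

{"fn": "send_rows", "kwargs": {
  "rows": [0.7, -0.2, 0.87, 0, 0, 0.7, -0.2, 0.87, 0, 0, 0.7, 0, 0, 0, -0.0163, 0.7, 0, 0, 0, -0.0163, 0.7, 0, 0, 0, -0.0163, 0.7, 0, 0, 0, 0]
}}

```text
t: 18.68
tcp_pos: [0.4989, -0.3019, 0.2467]
tcp_rot: [0.0, 0.986, 0.165, 0.0]
contact_force: [-0.1, 1.0, 0.5]
width: 0.0612
finger_force: 0.0
```

```bash
python3 -c "
from h import *
go((.498,-.303,.153),.325)
s=grab('scene');st=readout.get_state()
p=np.array(st['tcp_pos']); y=np.array([np.sin(.325),-np.cos(.325),0])
print(proj(s,[p,p+y*.0305,p-y*.0305,(.498,-.303,.192),(.498,-.303,.168),(.498,-.303,.138)]).round(1).tolist())
h=cv2.cvtColor(s['color'],cv2.COLOR_RGB2HSV); m=(((h[...,0]<8)|(h[...,0]>172))&(h[...,1]>130)&(h[...,2]>60)).astype(np.uint8)
k,l,q,c=cv2.connectedComponentsWithStats(m[170:240,180:235]);print([(q[i].tolist(),(c[i]+[180,170]).round(1)) for i in range(1,k) if q[i,4]>8])
save(s,'c7.png',(150,130,270,220),6)"
```

```text
t 18.68 tcp [ 0.4989 -0.3019  0.2467] yaw 0.3308 w 0.0612 F [-0.1  1.   0.5] ff 0.0
 need rows-units x,y,z: [-0.06  0.04  4.68] spin 0.0009
[[203.8, 174.9], [191.2, 176.8], [216.4, 173.0], [206.6, 191.7], [207.9, 198.9], [209.5, 207.7]]
[([19, 20, 14, 19, 114], array([205. , 196.6])), ([30, 30, 5, 7, 22], array([212. , 203.8]))]
```

View pics/c7.png

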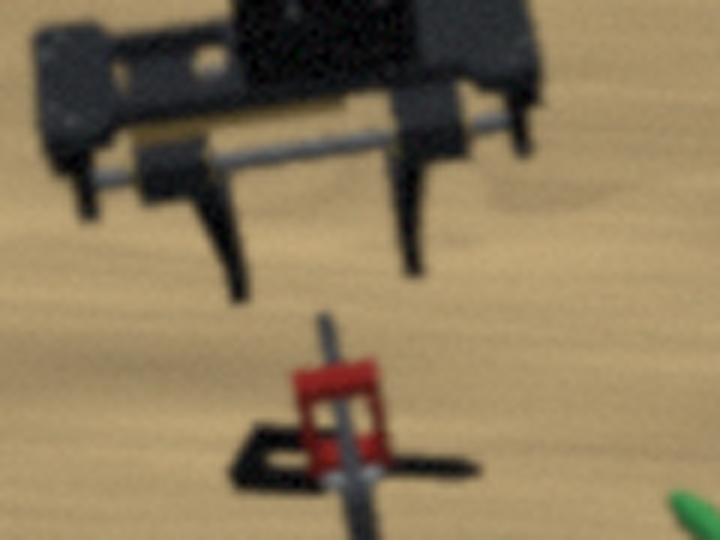

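The frame at scene px (207,200) lies centred between the fingers (tips at px 190 and 219) and square to them. I'll descend with a 3 mm correction and grip.

{"fn": "send_rows", "kwargs": {
  "rows": [0.7, 0, 0.16, 0.6, 0.0009, 0.7, 0, 0, 0.8, 0, 0.7, 0, 0, 0.8, 0, 0.7, 0, 0, 0.8, 0, 0.7, 0, 0, 0.8, 0, 0.7, 0, 0, 0.6, 0, 0.7, 0, 0, 0.2, 0, 0.7, 0, 0, 0, 0]
}}

```text
t: 19.4
tcp_pos: [0.4989, -0.3052, 0.1526]
tcp_rot: [-0.001, 0.987, 0.159, -0.001]
contact_force: [-0.7, 0.5, -0.2]
width: 0.0611
finger_force: 0.0
```

{"fn": "send_rows", "kwargs": {
  "rows": [0.3, 0, 0, 0, 0, 0.3, 0, 0, 0, 0, 0.3, 0, 0, 0, 0, 0.3, 0, 0, 0, 0, 0.3, 0, 0, 0, 0, 0.3, 0, 0, 0, 0],
  "grip_force": 25
}}

```text
t: 19.9
tcp_pos: [0.4997, -0.3057, 0.1545]
tcp_rot: [0.0, 0.987, 0.159, 0.0]
contact_force: [-0.4, 0.9, 2.3]
width: 0.0355
finger_force: 24.9
```

{"fn": "send_rows", "kwargs": {
  "rows": [0.3, 0, 0, -0.2, 0, 0.3, 0, 0, -0.3, 0, 0.3, 0, 0, -0.35, 0, 0.3, 0, 0, 0, 0]
}}

```text
t: 20.23
tcp_pos: [0.5002, -0.3059, 0.1728]
tcp_rot: [0.001, 0.987, 0.159, 0.001]
contact_force: [-0.9, 0.9, -0.9]
width: 0.0359
finger_force: 24.9
```

{"fn": "send_rows", "kwargs": {
  "rows": [0.3, -0.3, 0, 0, 0, 0.3, -0.5, 0, 0, 0, 0.3, -0.5, 0, 0, 0, 0.3, -0.6, 0, 0, 0, 0.3, -0.6, 0, 0, 0, 0.3, -0.6, 0, 0, 0, 0.3, -0.4, 0, 0, 0, 0.3, 0, 0, 0, 0]
}}

```text
t: 20.9
tcp_pos: [0.4307, -0.3289, 0.171]
tcp_rot: [0.0, 0.987, 0.158, -0.0]
contact_force: [-0.1, -0.8, -3.1]
width: 0.0359
finger_force: 24.9
```

```bash
python3 -c "
from h import *
go((.45,-.33,.27),.0188)
s=grab('scene')
save(s,'c8.png',(150,130,270,220),6)"
```

```text
t 20.9 tcp [ 0.4307 -0.3289  0.171 ] yaw 0.3168 w 0.0359 F [-0.1 -0.8 -3.1] ff 24.9
 need rows-units x,y,z: [ 0.9   0.35 -4.95] spin 0.0474
```

View pics/c8.png

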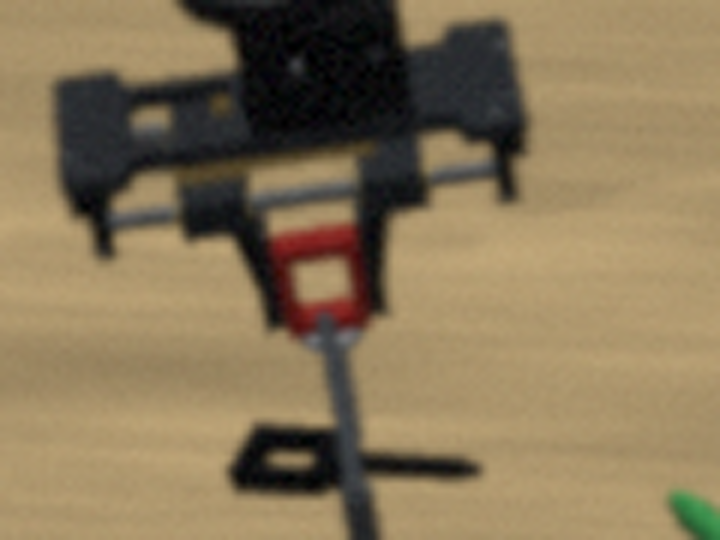

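The pin is clear of the hook: the arm's end at crop (325,320) now lies in front of the frame, which is held square. That was my last allowed picture, so from here I go by numbers only. Next: up, spin square to the ledge, and over to the eyelet.

{"fn": "send_rows", "kwargs": {
  "rows": [0.3, 0, 0, -0.4, 0, 0.3, 0, 0, -0.7, 0, 0.3, 0, 0, -0.8, 0, 0.3, 0, 0, -0.8, 0, 0.3, 0, 0, -0.8, 0, 0.3, 0, 0, -0.8, 0.0158, 0.3, 0, 0, -0.5, 0.0158, 0.3, 0, 0, -0.2, 0.0158]
}}

```text
t: 21.62
tcp_pos: [0.4345, -0.3273, 0.2736]
tcp_rot: [0.001, 1.0, 0.009, 0.001]
contact_force: [1.1, 0.9, -1.1]
width: 0.0355
finger_force: 24.9
```

{"fn": "send_rows", "kwargs": {
  "rows": [0.3, 0.2, -0.4, 0, 0, 0.3, 0.44, -0.78, 0, 0, 0.3, 0.44, -0.78, 0, 0, 0.3, 0.44, -0.78, 0, 0, 0.3, 0.44, -0.78, 0, 0, 0.3, 0.44, -0.78, 0, 0, 0.3, 0.44, -0.78, 0, 0, 0.3, 0.44, -0.78, 0, 0]
}}

```text
t: 22.28
tcp_pos: [0.4968, -0.2067, 0.2708]
tcp_rot: [-0.0, 1.0, 0.014, -0.0]
contact_force: [0.4, 1.1, -0.8]
width: 0.0359
finger_force: 24.9
```

{"fn": "send_rows", "kwargs": {
  "rows": [0.3, 0.44, -0.78, 0, 0, 0.3, 0.44, -0.78, 0, 0, 0.3, 0.44, -0.78, 0, 0, 0.3, 0.44, -0.78, 0, 0, 0.3, 0.44, -0.78, 0, 0, 0.3, 0.44, -0.78, 0, 0, 0.3, 0.44, -0.78, 0, 0, 0.3, 0.44, -0.78, 0, 0]
}}

```text
t: 22.95
tcp_pos: [0.5641, -0.0803, 0.2708]
tcp_rot: [-0.0, 1.0, 0.014, -0.0]
contact_force: [-0.4, 0.7, -0.6]
width: 0.0359
finger_force: 24.9
```

{"fn": "send_rows", "kwargs": {
  "rows": [0.3, 0.44, -0.78, 0, 0, 0.3, 0.44, -0.78, 0, 0, 0.3, 0.3, -0.5, 0, 0, 0.3, 0, 0, 0, 0]
}}

```text
t: 23.28
tcp_pos: [0.587, -0.0367, 0.2708]
tcp_rot: [-0.001, 1.0, 0.015, -0.0]
contact_force: [-0.5, 1.6, -1.5]
width: 0.0358
finger_force: 24.9
```

```bash
python3 -c "
from h import *
go((.619,.0185,.24),.0188)
s=grab('scene');p=np.array(readout.get_state()['tcp_pos'])
print(proj(s,[p+[0,0,-.0155-z] for z in(0,.03,.07)]+[(.619,.0185,.122)]).round(1).tolist())
print(s['color'][200:246:3,305:345:2].astype(int).sum(2)//3)"
```

```text
t 23.28 tcp [ 0.587  -0.0367  0.2708] yaw 0.0291 w 0.0358 F [-0.5  1.6 -1.5] ff 24.9
 need rows-units x,y,z: [ 1.68 -2.71  1.54] spin 0.0016
[[307.7, 202.8], [307.9, 212.4], [308.1, 224.8], [330.8, 254.6]]
[[ 63  65  64  65  56  43  29  32 104 124 126 123 126 126 127 128 131 128
  131 128]
 [ 91  99  98  98  80  77 115 130 131 134 131 133 133 128 132 132 130 134
  130 133]
 [112  99  99  98 113 139 142 144 145 145 144 145 143 143 143 144 141 140
  141 142]
 [140 101  87  98 146 151 152 154 151 152 154 154 155 155 155 157 156 157
  154 155]
 [138 102  84  96 141 147 145 149 147 148 146 147 148 148 149 147 147 148
  148 145]
 [144 103  84  94 143 149 149 152 151 154 156 152 154 154 151 156 156 157
  155 154]
 [141 103  82 100 142 145 145 143 145 145 146 147 148 147 149 149 153 151
  151 153]
 [145 105  82  91 142 143 145 146 144 146 144 145 142 144 144 144 147 145
  144 145]
 [141 124  88 110 143 143 146 142 146 147 145 145 146 143 144 147 143 143
  145 144]
 [148 147 142 145 146 143 149 145 149 146 147 148 147 145 149 149 148 147
  149 149]
 [141 141 140 139 141 140 141 139 140 140 146 143 143 144 145 149 145 144
  143 145]
 [137 140 140 142 142 143 144 141 144 144 143 143 144 143 142 141 141 140
  140 137]
 [135 144 143 146 142 145 144 144 146 146 145 147 143 146 144 142 143 141
  143 143]
 [108 125 145 147 149 149 145 145 147 144 142 144 145 143 142 144 142 145
  144 144]
 [ 67 101 114 129 136 138 139 138 121 101 107 111 118 124 126 127 129 132
  126 127]
 [ 91 103 106  86 122 144 142 144 125  87  81  83  84  87  83  83  80  85
   89 131]]
```

{"fn": "send_rows", "kwargs": {
  "rows": [0.3, 0.2, -0.4, 0, 0.0016, 0.3, 0.4, -0.6, 0, 0, 0.3, 0.4, -0.6, 0, 0, 0.3, 0.4, -0.6, 0, 0, 0.3, 0.25, -0.49, 0.6, 0, 0.3, 0, 0, 0.8, 0, 0.3, 0, 0, 0.8, 0, 0.3, 0, 0, 0.4, 0]
}}

```text
t: 24.0
tcp_pos: [0.6174, 0.0126, 0.216]
tcp_rot: [0.0, 1.0, 0.006, -0.002]
contact_force: [-0.2, -0.4, -1.8]
width: 0.0358
finger_force: 24.9
```

{"fn": "send_rows", "kwargs": {
  "rows": [0.3, 0, 0, 0, 0, 0.3, 0, 0, 0, 0]
}}

```text
t: 24.17
tcp_pos: [0.6183, 0.0127, 0.2186]
tcp_rot: [0.0, 1.0, 0.006, -0.0]
contact_force: [1.5, 0.8, -1.4]
width: 0.0356
finger_force: 24.9
```

```bash
python3 -c "
from h import *
go((.6195,.0183,.2135),.0188)
s=grab('scene');p=np.array(readout.get_state()['tcp_pos'])
print(proj(s,[p+[0,0,-.0155-z] for z in(0,.03,.07)]+[(.6195,.0183,.122),(.6195+.018,.0183+.024,.122),(.6195+.018,.0183-.024,.122)]).round(1).tolist())
print(np.array(s['color'][232:272,316:348].astype(int).sum(2)//3))"
```

```text
t 24.17 tcp [0.6183 0.0127 0.2186] yaw 0.0114 w 0.0356 F [ 1.5  0.8 -1.4] ff 24.9
 need rows-units x,y,z: [ 0.06 -0.28  0.26] spin -0.0012
[[328.9, 230.1], [328.8, 239.2], [328.6, 251.0], [330.8, 254.8], [340.2, 261.0], [320.1, 259.6]]
[[142 142 145 ... 139 141 143]
 [145 142 143 ... 139 139 137]
 [141 140 140 ... 140 141 141]
 ...
 [ 63  69  77 ...  87  89  81]
 [ 64  67  70 ...  92  94  87]
 [ 66  62  65 ...  94  93  90]]
```

{"fn": "send_rows", "kwargs": {
  "rows": [0.3, 0.03, -0.14, 0, -0.0012, 0.3, 0.03, -0.14, 0, 0, 0.3, 0, 0, 0, 0]
}}

```text
t: 24.47
tcp_pos: [0.6201, 0.0199, 0.2197]
tcp_rot: [-0.0, 1.0, 0.01, 0.001]
contact_force: [-0.9, 1.4, -2.6]
width: 0.0355
finger_force: 24.9
```

```bash
python3 -c "
from h import *
import sys; np.set_printoptions(threshold=sys.maxsize,linewidth=250)
go((.6195,.0183,.2135),.0188)
g=np.mean([grab('scene')['color'][236:272,318:346].astype(float).sum(2)/3 for _ in range(4)],0)
s=grab('scene');p=np.array(readout.get_state()['tcp_pos'])
print(proj(s,[p+[0,0,-.0155-z] for z in(0,.03,.06,.07)]+[(.6195,.0183,.122),(.6195-.008,.0183,.122),(.6195+.008,.0183,.122),(.6195,.0263,.122),(.6195,.0103,.122)]).round(1).tolist())
for i,r in enumerate(g.round().astype(int)): print(236+i,r)"
```

```text
t 24.47 tcp [0.6201 0.0199 0.2197] yaw 0.0203 w 0.0355 F [-0.9  1.4 -2.6] ff 24.9
 need rows-units x,y,z: [-0.03  0.08  0.31] spin 0.0002
[[331.5, 230.7], [331.3, 239.8], [331.1, 248.7], [331.0, 251.6], [330.8, 254.8], [331.0, 252.4], [330.5, 257.2], [334.1, 255.0], [327.4, 254.6]]
236 [144 145 145 146 148 147 147 146 144 145 140 121  98  88  86  86 100 125 140 142 142 142 142 142 142 142 142 143]
237 [146 146 146 146 147 146 146 145 146 146 141 122  99  88  86  85 102 129 146 149 149 149 148 148 147 147 148 147]
238 [145 145 146 147 146 146 147 146 146 145 140 122  98  88  84  86 103 128 143 148 148 146 147 147 147 147 147 147]
239 [144 145 144 145 143 147 144 144 143 143 138 116  97  87  85  86 103 128 140 143 141 144 143 144 145 145 145 146]
240 [145 144 142 138 138 139 140 138 140 138 135 115  96  89  84  86 100 126 136 139 138 140 141 140 139 138 141 141]
241 [142 140 138 129 125 125 127 130 130 131 128 113  96  88  84  86 100 123 135 140 139 141 140 137 129 128 136 135]
242 [138 136 132 122 107 100 102 107 109 110 113 102  91  87  84  84  96 113 127 128 130 131 129 127 120 126 
[... 2674 characters left out ...]
147 136 119 116 132 142 130 107  94  92  91  92]
266 [ 94 110 133 145 147 149 148 147 147 148 149 148 150 148 149 148 148 146 142 142 145 143 126 105  94  93  92  92]
267 [ 90 105 122 133 136 135 138 136 138 137 138 138 140 140 140 140 142 143 144 144 144 140 122 103  92  92  91  91]
268 [ 83  94 101 105 105 104 106 108 110 111 112 112 116 117 120 118 120 123 126 126 127 123 112  99  91  89  91  89]
269 [ 78  85  90  90  92  91  92  94  94  94  93  95  96  97  98  96  97  99 101 100 101 100  96  92  90  89  90  90]
270 [72 78 83 86 91 92 92 91 92 92 92 91 90 91 89 91 90 93 92 92 92 94 93 91 91 92 93 94]
271 [64 69 79 88 92 93 94 92 92 93 93 93 94 94 91 92 92 92 91 91 92 92 93 93 91 93 95 94]
```

Tip axis is at scene column 331.5 and the hole at 330.9, so I need −1.4 mm in y; the rows agree in x. I'll descend gently.

{"fn": "send_rows", "kwargs": {
  "rows": [0.3, 0, 0.07, 0.1, 0, 0.3, 0, 0, 0.2, 0, 0.3, 0, 0, 0.2, 0, 0.3, 0, 0, 0.2, 0, 0.3, 0, 0, 0.1, 0, 0.3, 0, 0, 0, 0]
}}

```text
t: 25.22
tcp_pos: [0.6201, 0.0176, 0.2026]
tcp_rot: [-0.0, 1.0, 0.01, 0.0]
contact_force: [2.2, 0.1, -2.0]
width: 0.0359
finger_force: 24.9
```

{"fn": "send_rows", "kwargs": {
  "rows": [0.3, 0, 0, 0.1, 0, 0.3, 0, 0, 0.15, 0, 0.3, 0, 0, 0.1, 0, 0.3, 0, 0, 0, 0]
}}

```text
t: 25.55
tcp_pos: [0.6197, 0.0176, 0.1955]
tcp_rot: [-0.0, 1.0, 0.01, -0.0]
contact_force: [2.7, 0.7, -1.8]
width: 0.0358
finger_force: 25.0
```

{"fn": "send_rows", "kwargs": {
  "rows": [0.3, 0.05, 0, 0, 0, 0.3, 0, 0, 0, 0, 0.3, 0, 0, 0, 0]
}}

```text
t: 25.8
tcp_pos: [0.6203, 0.0176, 0.1956]
tcp_rot: [-0.0, 1.0, 0.01, -0.001]
contact_force: [0.9, 0.6, -1.0]
width: 0.0359
finger_force: 25.0
```

{"fn": "send_rows", "kwargs": {
  "rows": [0.3, 0, 0, 0.1, 0, 0.3, 0, 0, 0.15, 0, 0.3, 0, 0, 0.1, 0, 0.3, 0, 0, 0, 0]
}}

```text
t: 26.13
tcp_pos: [0.6205, 0.0175, 0.1883]
tcp_rot: [-0.0, 1.0, 0.01, -0.0]
contact_force: [1.1, 0.2, -2.6]
width: 0.036
finger_force: 25.0
```

{"fn": "send_rows", "kwargs": {
  "rows": [0.3, 0.03, 0, 0.1, 0, 0.3, 0, 0, 0.15, 0, 0.3, 0, 0, 0.15, 0, 0.3, 0, 0, 0, 0]
}}

```text
t: 26.47
tcp_pos: [0.621, 0.0174, 0.1801]
tcp_rot: [0.0, 1.0, 0.01, -0.001]
contact_force: [0.7, 0.8, -1.8]
width: 0.0357
finger_force: 25.0
```

{"fn": "send_rows", "kwargs": {
  "rows": [0.3, 0, 0, 0.1, 0, 0.3, 0, 0, 0.15, 0, 0.3, 0, 0, 0.15, 0, 0.3, 0, 0, 0, 0]
}}

```text
t: 26.8
tcp_pos: [0.6211, 0.0175, 0.1722]
tcp_rot: [-0.0, 1.0, 0.01, -0.0]
contact_force: [0.1, 0.1, -2.1]
width: 0.0357
finger_force: 25.0
```

{"fn": "send_rows", "kwargs": {
  "rows": [0.3, 0, 0, 0.15, 0, 0.3, 0, 0, 0.25, 0, 0.3, 0, 0, 0.3, 0, 0.3, 0, 0, 0.3, 0, 0.3, 0, 0, 0.2, 0, 0.3, 0, 0, 0.1, 0, 0.3, 0, 0, 0, 0]
}}

```text
t: 27.38
tcp_pos: [0.6215, 0.0177, 0.1465]
tcp_rot: [-0.0, 1.0, 0.01, 0.0]
contact_force: [3.1, 1.8, -3.5]
width: 0.0359
finger_force: 25.0
```

{"fn": "send_rows", "kwargs": {
  "rows": [0.3, 0, 0, 0.1, 0, 0.3, 0, 0, 0.05, 0, 0.3, 0, 0, 0.05, 0, 0.3, 0, 0, 0, 0]
}}

```text
t: 27.72
tcp_pos: [0.6216, 0.0177, 0.1431]
tcp_rot: [-0.0, 1.0, 0.01, 0.0]
contact_force: [3.3, 0.9, -1.2]
width: 0.0355
finger_force: 25.0
```

{"fn": "send_rows", "kwargs": {
  "rows": [0.3, 0.04, 0, 0.05, 0, 0.3, 0, 0, 0.05, 0, 0.3, 0, 0, 0.05, 0, 0.3, 0, 0, 0, 0]
}}

```text
t: 28.05
tcp_pos: [0.6219, 0.0175, 0.1396]
tcp_rot: [0.0, 1.0, 0.01, -0.0]
contact_force: [1.3, 0.3, -3.1]
width: 0.0359
finger_force: 25.0
```

{"fn": "send_rows", "kwargs": {
  "rows": [0.3, 0, 0, 0.05, 0, 0.3, 0, 0, 0.05, 0, 0.3, 0, 0, 0, 0]
}}

```text
t: 28.3
tcp_pos: [0.6221, 0.0175, 0.1387]
tcp_rot: [0.0, 1.0, 0.01, 0.0]
contact_force: [-1.2, 0.9, 5.0]
width: 0.0359
finger_force: 25.0
```

{"fn": "send_rows", "kwargs": {
  "rows": [0.6, 0, 0, 0, 0, 0.6, 0, 0, 0, 0, 0.6, 0, 0, 0, 0, 0.6, 0, 0, 0, 0, 0.6, 0, 0, 0, 0]
}}

```text
t: 28.72
tcp_pos: [0.6221, 0.0175, 0.1378]
tcp_rot: [-0.0, 1.0, 0.01, -0.0]
contact_force: [-0.8, 0.4, 0.1]
width: 0.0514
finger_force: 0.0
```

{"fn": "send_rows", "kwargs": {
  "rows": [0.6, 0, 0, -0.3, 0, 0.6, 0, 0, -0.6, 0, 0.6, 0, 0, -0.8, 0, 0.6, 0, 0, -0.8, 0, 0.6, 0, 0, -0.8, 0, 0.6, 0, 0, -0.8, 0, 0.6, 0, 0, -0.8, 0, 0.6, 0, 0, -0.4, 0]
}}

```text
t: 29.38
tcp_pos: [0.623, 0.0179, 0.2474]
tcp_rot: [-0.0, 1.0, 0.01, 0.002]
contact_force: [0.4, 0.8, 0.2]
width: 0.0524
finger_force: 0.0
```

{"fn": "send_rows", "kwargs": {
  "rows": [0.6, -0.8, -0.5, 0, 0, 0.6, -0.8, -0.5, 0, 0, 0.6, -0.8, -0.5, 0, 0, 0.6, -0.8, -0.5, 0, 0, 0.6, -0.8, -0.5, 0, 0, 0.6, -0.8, -0.5, 0, 0, 0.6, -0.8, -0.5, 0, 0, 0.6, 0, 0, 0, 0]
}}

```text
t: 30.05
tcp_pos: [0.5065, 0.0881, 0.2448]
tcp_rot: [0.0, 1.0, 0.011, 0.0]
contact_force: [1.0, 0.6, 0.5]
width: 0.0523
finger_force: 0.0
```

```bash
python3 -c "
from h import *
go((.5,.1,.2))
s=grab('scene');t=grab('top')
for im,n,o in((s,'s',(300,200,360,275)),(t,'t',(285,200,345,255))):
    h=cv2.cvtColor(im['color'],cv2.COLOR_RGB2HSV); m=(((h[...,0]<8)|(h[...,0]>172))&(h[...,1]>130)&(h[...,2]>60)).astype(np.uint8)[o[1]:o[3],o[0]:o[2]]
    k,l,q,c=cv2.connectedComponentsWithStats(m); print(n,[(q[i].tolist(),(c[i]+o[:2]).round(1).tolist()) for i in range(1,k) if q[i,4]>8])
    E=np.array([.6205,.0187,0]);print(proj(im,[E+[0,0,.122],E+[0,0,.152],E+[0,.018,.176],E+[0,-.018,.176],E+[0,.018,.128],E+[0,-.018,.128],E+[0,0,.128]]).round(1).tolist())
    for r in m[:,::1]: 
        if r.any(): print(''.join('.#'[v] for v in r))
"
```

```text
t 30.05 tcp [0.5065 0.0881 0.2448] yaw 0.023 w 0.0523 F [1.  0.6 0.5] ff 0.0
 need rows-units x,y,z: [-0.31 -0.6   2.24] spin None
s [([24, 38, 15, 18, 173], [330.6, 246.0])]
[[330.9, 255.1], [331.1, 246.4], [338.9, 239.8], [323.5, 238.8], [338.4, 253.9], [323.4, 252.9], [330.9, 253.4]]
.........................########...........................
........................###############.....................
........................###############.....................
........................##############......................
........................##############......................
........................##############......................
........................###........###......................
........................##..........##......................
........................##..........##......................
........................##...........#......................
........................##...........#......................
........................###.........##......................
.........................#############......................
...................
[... 229 characters left out ...]
............................#.###.......................
t [([21, 23, 15, 7, 101], [313.3, 226.0])]
[[313.8, 227.5], [313.6, 226.2], [305.7, 224.9], [321.1, 225.2], [306.4, 227.1], [321.1, 227.4], [313.8, 227.2]]
......................##############........................
......................##############........................
.....................###############........................
.....................###############........................
.....................###############........................
......................##############........................
......................##############........................
#...........................................................
```

The frame sits at scene px (330.6,246.0) against a predicted (331.1,246.4), and at the right place in the top view, so the pin is seated and upright. The gripper is clear.

```bash
python3 -c "
from workcell import job_done; print(job_done())"
```

```text
the job is handed in; nothing more can be done
None
```

I handed the job in at about 30 s of the 72 s: the caddy is in the tray, the tray is shut, and the pin is through the eyelet and tongue with its collar down. I couldn't see the caddy once the tray was shut, and I checked the seated pin from camera measurements because my 10 pictures were used up. The black, green and large red spare pins fell over early on; they were standing free, and I believe they fell on their own.

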